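# Clamp the drill with the T-handle key

## Robot

A 7-joint arm with a two-finger parallel gripper is mounted at the origin on the work surface. World frame = base frame: x ahead of the robot, y to its left, z up, the work surface at z = 0. Lengths are in m, angles in rad, forces in N, time in s.
With the tool pointing down it reaches from about 0.4 to 0.875 m from the base axis. Payload 6.5 kg.
Tool frame: the origin (TCP) lies midway between the tips of the shut fingers; the grasp point (between the pads) lies 19 mm behind it (env.grasp_offset is the z of the grasp point in the tool frame, in m); z points along the fingers, y is the line along which they close (so a half turn about z gives the same grasp; the last joint's range is limited). The gripper opens to 85 mm and grips with 20 to 120 N. Pads are 22 mm wide; open, the fingers measure 114 mm over their backs; the gripper's body (76 mm by 85 mm) begins 54 mm behind the grasp point. The pads swing forward as they close: fully open they stand 13 mm farther back than shut.
Start: joints at [-1.329, 0.536, -0.004, 1.538, 0.003, 1.067, -0.071], TCP at [0.197, 0.619, 0.231] pointing down, gripper open.
Joint ranges: [-2.7, 2.7], [-0.37, 2.16], [-1.27, 1.26], [0.24, 2.4], [-1.31, 4.45], [0.19, 1.91], [-2.76, 2.76]. Speed limits (rad/s): [2.39, 2.39, 3.14, 3.14, 3.14, 3.14, 3.14].

## Interface

Orientations are given as a unit quaternion [x, y, z, w].
In Python, from cell import env gives the robot as it stands. The module is installed in compiled form; this text tells all that it offers.
- The arm moves only by the shell command python3 -m creep 'ROWS' [FORCE]. ROWS is JSON, a list of rows, each a list of 7 numbers: the shift along the tool's x, y, z in cm, then the turn, a rotation vector about the tool's x, y, z in degrees, then the opening, from 0 (shut) to 1 (fully open). In form: [[tx, ty, tz, wx, wy, wz, fingers], ...]. A call has 1 to 12 rows; each row shifts and turns the commanded pose from where the row before left it, along the tool's axes as they then stand; what a row does not reach is not made up. A row lasts 1/10 s, in which the tool goes at most 50 mm and 8.59 degrees, less where a joint would pass 70% of its speed; a pose out of reach is approached as far as the arm can. A call with a gripper value outside its range is refused whole. The fingers move at their own pace and stop on an object; FORCE is the grip in N (left out, the last holds). Time passes only in rows, so rows that do not move let the fingers close. It gives the time, the measured TCP pose, the force, the opening and the grip force at its end, in the units of the state.
- env.read_state(): the state, without advancing time (a new reading comes with each control period).
- env.get_image(name): name is "side" or "top"; returns a dict with "pixels" (480x640x3 uint8, red, green, blue), "fx", "fy", "cx", "cy" (pixels), "eye" and "rotation" of the camera in the world. Camera axes: x right, y up, looking along -z (the intrinsics and any distortion apply to the point x, -y, -z); pixel columns grow to the right and rows downward; lengths in m; the calibration is good to about 2 mm. A picture is of the moment at which its call begins. There is no depth.
- env.close_job(): hands the job in; it is judged then, once.
Trained networks look in the newest picture that a camera, given by its name, has taken for a name from the list of things; names that differ only in an ending like _2 or _b are one class to them, and where a whole thing is asked for, a point or a joint stands for the part that bears it (a point fixed in the world has none). Each returns a list of dicts, best first, with "conf" (0 to 1); they miss things now and then, are a little off and sometimes report something else, mostly with a low value. They report only what shows in the picture. A call takes as long as a camera call. They do not tell look-alikes from the thing itself.
- env.look_for(camera, thing): "point" ([column, row] in pixels, amid what is visible of it).
The state is a dict: "time": time; "joint_pos": joint angles; "joint_velocities": joint speeds; "joint_torque": joint torques, N m; "tool_pos": TCP position; "tool_rot": TCP orientation; "wrist_force": force on the tool from outside, world axes, zero at the start; "wrist_torque": the same for the moment, N m; "finger_gap": opening from 0.0 (shut) to 1.0 (fully open); "finger_force": force on a finger pad.
Only numpy, scipy, OpenCV 4.12 (cv2) and the standard library are available. Lean on these libraries where they do the work, as an engineer would, in place of code of your own. Each camera call takes 0.05 s, during which the arm holds its last target. There are 200 camera calls.

## Task

The drill is only loosely held in the grey holder block. Lift the larger of the two T-handle keys out of the wooden rack, set its square end down into the clamp screw sunk in the top of the block until the key's collar rests on the block, and turn the screw clockwise (seen from above) until it comes up against its stop. Let go and leave the key standing in the screw; leave the smaller key in the rack.

Things in the scene. Friction and masses are not known exactly. Their poses are not given: they have to be found in the camera images.
- key: Larger steel T-key, 0.35 kg, upright in a hole of the rack. Origin: centre of bottom tip; z up the shaft, x along the crossbar. Crossbar 90 (x) x 16 x 18 high, centre 136 mm above origin; 12 mm round shaft below it. Collar 60 wide, underside 64 mm above origin, rests on the rack: lift 64 mm to clear. End: 15 mm square, sides along x and y, 8 to 46 mm above origin, over an 8 mm tapered nose.
- small_key: Smaller T-key, a bystander in the rack's other hole: crossbar 55 x 11 x 13 mm, collar 42 mm wide, its top 142 mm above the bench, 9 mm square end (too small for the screw). Origin: centre of its bottom tip, z up, x along its bar. The wooden rack is 90 x 210 mm, its top 90 mm above the bench, with two 32 mm holes 120 mm apart.
- screw_mouth (a point): On the screw's axis, level with the top of the fixed grey block (120 x 100, 80 mm high, drill juts 163 mm from axis). z up; turns with the screw. In a 50 mm round well is its socket: mouth 30 mm wide, 30 mm down, narrowing to 19 mm at 44 mm, floor 65 mm down, sides along x and y. Key fits any of 4 ways, 2 mm play a side, 18 degrees free turn either way; tip 64 mm below this point when home.
- screw (a joint): Angle of the clamp screw in rad: grows as it turns clockwise seen from above; starts between 0 and 0.25 (loose), hard stop at 1.1 (tight). It turns against a steady friction of about 0.12 N m and stays where it is left.
Things that resemble listed ones, but are neither listed nor needed, are in the scene too. Leave any red look-alike of the key alone.

How it is judged:
On the way, in this order (a step that is already met when the one before it is completed fails the run):
1. the larger key is fully down in the loose screw's socket (horizontal distance between key and screw_mouth below 0.008 m and z of key in the frame of screw_mouth below -0.056 m), for 0.1 s.
2. the screw is turned clockwise to its stop with the key in it (value of joint screw above 0.95 rad and z of key in the frame of screw_mouth below -0.054 m), for 0.1 s.
At the end, for the whole second after the job is handed in: Screw within 10 degrees of its stop (joint over 0.93); larger key released, at rest in the socket, tip at least 54 mm below the block's top (64 when fully down), within 10 mm of the axis and 0.2 rad of upright; smaller key within 30 mm of its start (value of joint screw above 0.93 rad and horizontal distance between key and screw_mouth below 0.01 m and z of key in the frame of screw_mouth below -0.054 m and angle between key's own z axis and vertical below 0.2 rad and linear speed of key below 0.05 m/s and distance of small_key from where it was at the start of the episode below 0.03 m); the robot touches nothing.
It fails at once if the smaller key is pulled out of its place in the rack (distance of small_key from where it was at the start of the episode above 0.03 m).
It also fails if it takes over 45 s, if anything falls off the work surface, if the arm or the gripper's body presses on something with over 40 N, if the wrist force passes 120 N, or if a joint passes its speed limit or range.

## Working session

There is one attempt and no reset: what is moved stays moved. The work goes in short steps, Python scripts to look and compute and a shell command to move; the robot and the scene stay as the last step left them, time stands still between calls to the robot, and variables do not carry over. Pictures are saved under pics/ and viewed, at most 10 in all, crops included, and the job is handed in when it is done.

```bash
mkdir -p pics
cat > h.py <<'E'
from cell import env
import cv2, numpy as np
def cam(n):
    return env.get_image(n)
def ray(im,p):
    d=np.array([(p[0]-im["cx"])/im["fx"],-(p[1]-im["cy"])/im["fy"],-1.0])
    return np.array(im["eye"]),np.array(im["rotation"])@d
def at_z(im,p,z):
    e,d=ray(im,p); return e+d*(z-e[2])/d[2]
def proj(im,P):
    c=np.array(im["rotation"]).T@(np.array(P)-im["eye"])
    return np.array([im["cx"]+im["fx"]*c[0]/-c[2],im["cy"]-im["fy"]*c[1]/-c[2]])
def save(im,f): cv2.imwrite("pics/"+f,im["pixels"][:,:,::-1])
E
python3 - <<'E'
from h import *
for n in("top","side"):
    im=cam(n); save(im,n+"0.png")
    print(n,{k:(np.round(v,4).tolist() if k!="pixels" else 0) for k,v in im.items()})
    for t in("key","small_key","screw_mouth","screw"):
        try: print(t,[(np.round(r["point"]).tolist(),round(r["conf"],2)) for r in env.look_for(n,t)])
        except Exception as e: print(t,e)
s=env.read_state();print({k:np.round(v,3).tolist() for k,v in s.items()},env.grasp_offset)
E
```

```text
top {'pixels': 0, 'fx': 436.5639, 'fy': 436.5639, 'cx': 325.2329, 'cy': 240.0646, 'eye': [0.4314, 0.0639, 0.8109], 'rotation': [-0.0008, 0.0079, 0.7137, -0.7004]}
key [([241.0, 216.0], 0.8), ([149.0, 211.0], 0.79), ([242.0, 138.0], 0.79), ([248.0, 336.0], 0.59)]
small_key [([314.0, 222.0], 0.81)]
screw_mouth [([447.0, 217.0], 0.59)]
screw [([444.0, 217.0], 0.65)]
side {'pixels': 0, 'fx': 460.6535, 'fy': 460.6535, 'cx': 317.8146, 'cy': 234.9447, 'eye': [0.4512, 0.7473, 0.6033], 'rotation': [0.0014, 0.4459, 0.895, 0.0125]}
key [([290.0, 267.0], 0.95), ([214.0, 284.0], 0.79), ([279.0, 351.0], 0.63), ([411.0, 279.0], 0.58)]
small_key [([303.0, 230.0], 0.65)]
screw_mouth []
screw [([302.0, 230.0], 0.2)]
{'time': 0.5, 'joint_pos': [-1.329, 0.536, -0.004, 1.538, 0.003, 1.067, -0.071], 'joint_velocities': [0.001, 0.001, 0.001, -0.002, 0.0, -0.0, 0.0], 'joint_torque': [-0.0, -58.288, 1.047, -25.922, 0.012, 0.003, -0.0], 'tool_pos': [0.197, 0.619, 0.231], 'tool_rot': [0.153, 0.988, -0.0, 0.0], 'wrist_force': [0.54, 0.02, -0.321], 'wrist_torque': [0.045, 0.006, -0.015], 'finger_force': 0.0, 'finger_gap': 1.001} -0.0187
```

```bash
sed -i 's/np.array(im\["rotation"\])/R.from_quat(im["rotation"]).as_matrix()/; 2a from scipy.spatial.transform import Rotation as R' h.py; cat h.py|head -14
```

```text
from cell import env
import cv2, numpy as np
from scipy.spatial.transform import Rotation as R
def cam(n):
    return env.get_image(n)
def ray(im,p):
    d=np.array([(p[0]-im["cx"])/im["fx"],-(p[1]-im["cy"])/im["fy"],-1.0])
    return np.array(im["eye"]),R.from_quat(im["rotation"]).as_matrix()@d
def at_z(im,p,z):
    e,d=ray(im,p); return e+d*(z-e[2])/d[2]
def proj(im,P):
    c=R.from_quat(im["rotation"]).as_matrix().T@(np.array(P)-im["eye"])
    return np.array([im["cx"]+im["fx"]*c[0]/-c[2],im["cy"]-im["fy"]*c[1]/-c[2]])
def save(im,f): cv2.imwrite("pics/"+f,im["pixels"][:,:,::-1])
```

View pics/top0.png

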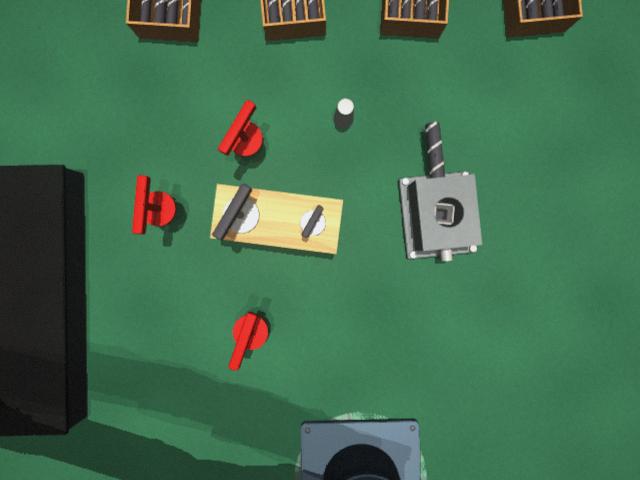

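View pics/side0.png

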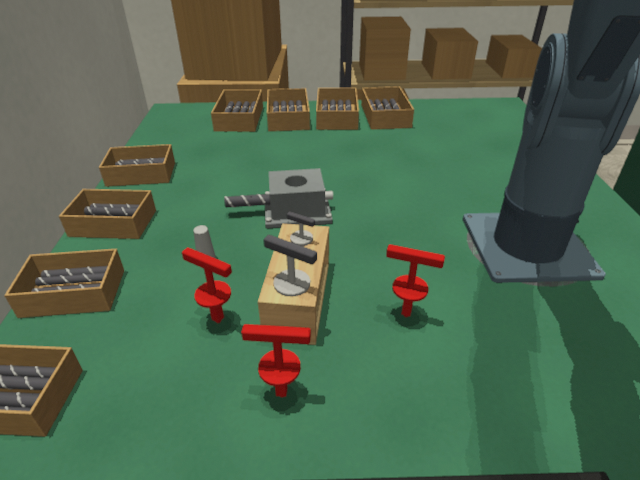

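Run:
```python
from h import *
im=cam("top");p=im["pixels"]
a=cv2.resize(p[170:260,200:340],(0,0),fx=5,fy=5,interpolation=cv2.INTER_CUBIC)[:300,:]
a=cv2.resize(p[180:244,205:285],(400,320),interpolation=cv2.INTER_CUBIC)
b=cv2.resize(p[180:244,405:485],(400,320),interpolation=cv2.INTER_CUBIC)
cv2.imwrite("pics/c1.png",np.hstack([a,b])[:,:,::-1])
for nm,(r0,r1,c0,c1) in {"key":(175,250,205,262),"small":(195,245,290,335)}.items():
    s=p[r0:r1,c0:c1]; m=(s.max(2)<95)&(s.max(2).astype(int)-s.min(2)<25)
    n,l,st,ce=cv2.connectedComponentsWithStats(m.astype(np.uint8)); i=1+st[1:,4].argmax()
    ys,xs=np.where(l==i); rc=cv2.minAreaRect(np.float32(np.c_[xs+c0,ys+r0])); print(nm,rc,cv2.boxPoints(rc).round(1).tolist())
    z=.171 if nm=="key" else .14
    print([at_z(im,q,z).round(4).tolist() for q in cv2.boxPoints(rc)], at_z(im,rc[0],z))
for q in [(404,180),(468,173),(476,174),(482,245),(414,250),(447,212)]: print(q,at_z(im,q,.08).round(4))
print(np.c_[[proj(im,(.5,.2,.171))]],at_z(im,env.look_for("top","screw_mouth")[0]["point"],.08))
```

```text
key ((234.42428588867188, 213.11181640625), (17.740615844726562, 60.53359603881836), 30.018367767333984) [[211.60000610351562, 234.89999389648438], [241.89999389648438, 182.5], [257.20001220703125, 191.3000030517578], [227.0, 243.8000030517578]]
[[0.45, 0.2235, 0.171], [0.526, 0.178, 0.171], [0.5125, 0.1557, 0.171], [0.4365, 0.2013, 0.171]] [0.48120587 0.18963232 0.171     ]
small ((313.4530029296875, 223.27972412109375), (6.402737140655518, 31.66188621520996), 39.289405822753906) [[301.0, 233.5], [321.0, 209.0], [326.0, 213.10000610351562], [305.8999938964844, 237.60000610351562]]
[[0.4504, 0.0942, 0.14], [0.4875, 0.0627, 0.14], [0.4811, 0.0552, 0.14], [0.444, 0.0867, 0.14]] [0.46576876 0.07474436 0.14      ]
(404, 180) [ 0.5388 -0.0777  0.08  ]
(468, 173) [ 0.5487 -0.1859  0.08  ]
(476, 174) [ 0.5468 -0.1993  0.08  ]
(482, 245) [ 0.4271 -0.2067  0.08  ]
(414, 250) [ 0.4209 -0.092   0.08  ]
(447, 212) [ 0.4837 -0.149   0.08  ]
[[227.12150792 200.41984673]] [ 0.4778559  -0.14496147  0.08      ]
```

View pics/c1.png

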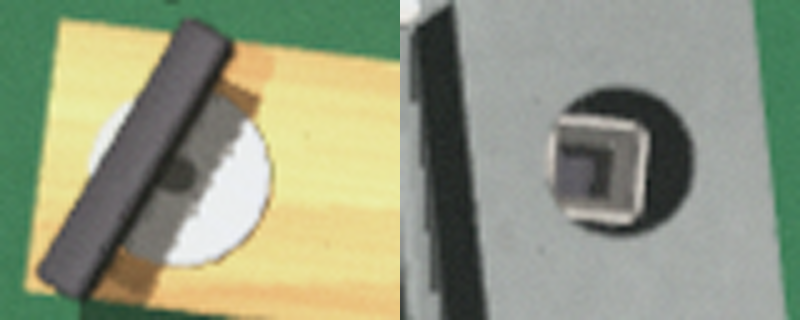

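Run:
```python
from h import *
im=cam("top");k=lambda x,y,c0:((x+.5)/5-.5+c0,(y+.5)/5-.5+180)
c=at_z(im,k(180.5,178,205),.096);print("collar",c)
print("bar top proj",proj(im,(c[0],c[1],.171)),"seen",k(135,158,205), "bot",proj(im,(c[0],c[1],.153)))
ang=lambda a,b:np.degrees(np.arctan2(*(b-a)[[1,0]]))
P=lambda x,y,z,c0:at_z(im,k(x,y,c0),z)
print("bar ang",ang(P(40,275,.171,205),P(185,20,.171,205)),ang(P(85,297,.155,205),P(232,45,.155,205)))
w=P(218,162,.08,405);print("well",w)
sq=[P(x,y,.05,405) for x,y in [(160,115),(245,124),(240,223),(156,212)]]
print("sq",np.mean(sq,0),[ang(sq[i],sq[(i+1)%4]) for i in range(4)],[np.linalg.norm(sq[i]-sq[(i+1)%4]) for i in range(4)])
blk=ang(P(385,320,.08,405),P(353,0,.08,405)),ang(P(87,320,.08,405),P(55,0,.08,405));print("block",blk)
si=cam("side")
for n,z in(("key",.162),):print("side proj bar",proj(si,(c[0],c[1],.171)),"well",proj(si,(w[0],w[1],.08)))
s=env.read_state();print(R.from_quat(s["tool_rot"]).as_matrix().round(3))
```

```text
collar [0.48343244 0.19418378 0.096     ]
bar top proj [231.2849709  211.64906758] seen (231.6, 211.2) bot [233.74053686 212.57519842]
bar ang -30.49872447001432 -31.1526298798818
well [ 0.48363325 -0.15098963  0.08      ]
sq [ 0.48361721 -0.15353312  0.05      ] [np.float64(-97.0662624589219), np.float64(175.8117378090668), np.float64(81.49718496365986), np.float64(-3.6288930192464464)] [np.float64(0.029980570014740922), np.float64(0.03472137273950913), np.float64(0.02969503456912217), np.float64(0.03399428403993444)]
block (np.float64(4.395325034084593), np.float64(4.484117143797752))
side proj bar [290.60583828 243.22644725] well [295.95806724 180.20875255]
[[-0.953  0.303  0.   ]
 [ 0.303  0.953  0.   ]
 [-0.     0.    -1.   ]]
```

```bash
python3 -m creep '[[0,0,-4,0,0,0,1],[-3.65,-2.89,0,0,0,0,1],[-3.65,-2.89,0,0,0,0,1],[-3.65,-2.89,0,0,0,0,1],[-3.65,-2.89,0,0,0,0,1],[-3.65,-2.89,0,0,0,0,1],[-3.65,-2.89,0,0,0,0,1],[-3.65,-2.89,0,0,0,0,1],[-3.65,-2.89,0,0,0,0,1],[-3.65,-2.89,0,0,0,0,1],[-3.65,-2.89,0,0,0,0,1],[-3.65,-2.89,0,0,0,0,1]]' 40
cat >> h.py <<'E'
def go(xy,yang):
    "tool-frame shift (cm) and turn about tool z (deg) to xy with tool y at world angle yang"
    s=env.read_state();M=R.from_quat(s["tool_rot"]).as_matrix();p=np.array(s["tool_pos"])
    a=np.degrees(np.arctan2(M[1,1],M[0,1]))
    print("pos",p.round(4),"yang",round(a,2),"tilt",M[:,2].round(3),"j7",s["joint_pos"][6].round(2) if hasattr(s["joint_pos"][6],"round") else s["joint_pos"][6],"F",np.round(s["wrist_force"],1),"T",np.round(s["wrist_torque"],2),"gap",round(s["finger_gap"],3))
    print("shift cm",(M.T@np.array([xy[0]-p[0],xy[1]-p[1],0])*100).round(2),"turn tool z",round(-((yang-a+180)%360-180),2))
KEY=(.4834,.1942);WELL=(.4836,-.1510)
E
python3 -c "
from h import *
go(KEY,59.2)"
```

```text
time: 1.9
tool_pos: [0.4841, 0.1933, 0.2717]
tool_rot: [0.153, 0.988, 0.0, 0.0]
wrist_force: [0.4, 0.6, 0.9]
finger_gap: 0.998
finger_force: 0.0
pos [0.4841 0.1933 0.2717] yang 72.37 tilt [ 0.001  0.001 -1.   ] j7 0.86 F [0.4 0.6 0.9] T [ 0.01 -0.01  0.02] gap 0.998
shift cm [0.1  0.07 0.  ] turn tool z 13.17
```

```bash
python3 -m creep '[[0.1,0.07,0,0,0,6.6,1],[0,0,0,0,0,6.6,1],[0,0,-0.1,0,0,0,1],[0,0,4,0,0,0,1],[0,0,4,0,0,0,1],[0,0,3,0,0,0,1],[0,0,2,0,0,0,1],[0,0,0,0,0,0,1]]'
python3 - <<'E'
from h import *
go(KEY,59.2)
a=cam("side");t=cam("top")
cv2.imwrite("pics/g1.png",np.hstack([cv2.resize(a["pixels"][180:330,220:370],(400,400)),cv2.resize(t["pixels"][140:290,165:315],(400,400))])[:,:,::-1])
E
```

```text
time: 2.7
tool_pos: [0.4804, 0.1954, 0.14]
tool_rot: [0.264, 0.965, -0.002, -0.002]
wrist_force: [-0.0, 0.1, 0.2]
finger_gap: 1.002
finger_force: 0.0
pos [0.4804 0.1954 0.14  ] yang 59.38 tilt [-0.005 -0.002 -1.   ] j7 0.68 F [-0.   0.1  0.2] T [0.04 0.01 0.03] gap 1.002
shift cm [-0.32  0.05 -0.  ] turn tool z 0.18
```

View pics/g1.png

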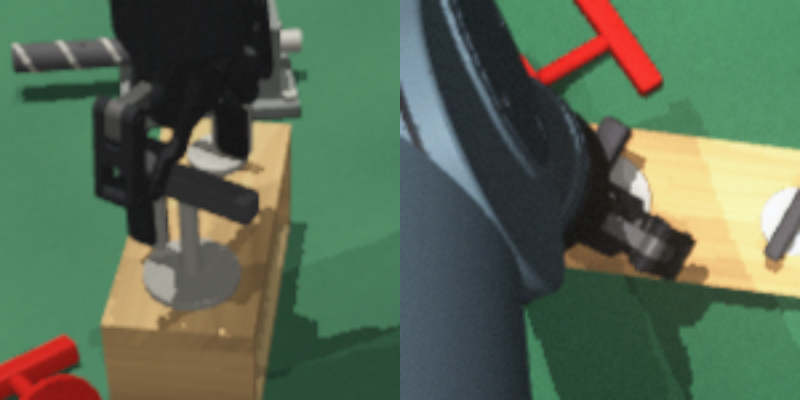

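The bar (left view, about (200,185)) runs between the open fingers, square to them; the tool is 3 mm off along the bar. I correct that and close.

```bash
python3 -m creep '[[-0.3,0.05,-0.3,0,0,0,1],[0,0,0,0,0,0,0],[0,0,0,0,0,0,0],[0,0,0,0,0,0,0],[0,0,0,0,0,0,0],[0,0,0,0,0,0,0],[0,0,0,0,0,0,0],[0,0,0,0,0,0,0]]' 80
python3 -c "
from h import *
go(KEY,59.2)"
```

```text
time: 3.6
tool_pos: [0.4855, 0.1951, 0.1456]
tool_rot: [0.266, 0.964, 0.0, 0.0]
wrist_force: [0.6, 1.1, 3.1]
finger_gap: 0.175
finger_force: 78.8
pos [0.4855 0.1951 0.1456] yang 59.18 tilt [ 0.  0. -1.] j7 0.69 F [0.6 1.1 3.1] T [ 0.12  0.17 -0.02] gap 0.175
shift cm [ 0.14 -0.18 -0.  ] turn tool z -0.02
```

```bash
python3 -m creep '[[0,0,-1.5,0,0,0,0],[0,0,-2.5,0,0,0,0],[0,0,-3,0,0,0,0],[0,0,-3,0,0,0,0],[0,0,-3,0,0,0,0],[0,0,-2,0,0,0,0],[0,0,0,0,0,0,0]]'
python3 -c "
from h import *
go(WELL,84.4)"
```

```text
time: 4.3
tool_pos: [0.4865, 0.195, 0.2973]
tool_rot: [0.266, 0.964, 0.001, 0.002]
wrist_force: [1.3, -0.2, -3.1]
finger_gap: 0.168
finger_force: 78.7
pos [0.4865 0.195  0.2973] yang 59.16 tilt [ 0.004  0.002 -1.   ] j7 0.63 F [ 1.3 -0.2 -3.1] T [ 0.02 -0.01 -0.01] gap 0.168
shift cm [-17.49 -29.86  -0.07] turn tool z -25.24
```

```bash
python3 -m creep '[[-1.1,-1.87,0,0,0,0,0],[-2.19,-3.73,0,0,0,0,0],[-2.19,-3.73,0,0,0,0,0],[-2.19,-3.73,0,0,0,0,0],[-2.19,-3.73,0,0,0,0,0],[-2.19,-3.73,0,0,0,0,0],[-2.19,-3.73,0,0,0,0,0],[-2.19,-3.73,0,0,0,0,0],[-1.1,-1.87,0,0,0,-6.3,0],[0,0,0,0,0,-6.3,0],[0,0,0,0,0,-6.3,0],[0,0,0,0,0,-6.3,0]]'
python3 -m creep '[[0,0,0,0,0,0,0],[0,0,0,0,0,0,0],[0,0,0,0,0,0,0]]'
python3 - <<'E'
from h import *
go(WELL,84.4)
a=cam("side");t=cam("top")
cv2.imwrite("pics/g2.png",np.hstack([cv2.resize(a["pixels"][80:230,220:370],(400,400)),cv2.resize(t["pixels"][130:280,370:520],(400,400))])[:,:,::-1])
print("side well",proj(a,(*WELL,.08)), "tip for pos", proj(a,(*WELL,.18)))
E
```

```text
time: 5.5
tool_pos: [0.4815, -0.1514, 0.2931]
tool_rot: [0.047, 0.999, 0.0, -0.002]
wrist_force: [-0.8, 0.4, -3.0]
finger_gap: 0.171
finger_force: 78.6
time: 5.8
tool_pos: [0.4825, -0.1513, 0.2946]
tool_rot: [0.05, 0.999, -0.0, -0.001]
wrist_force: [0.2, -0.4, -2.7]
finger_gap: 0.17
finger_force: 78.6
pos [ 0.4825 -0.1513  0.2946] yang 84.25 tilt [-0.001  0.    -1.   ] j7 1.79 F [ 0.2 -0.4 -2.7] T [ 0.01 -0.03 -0.02] gap 0.17
shift cm [-0.11  0.04 -0.  ] turn tool z -0.15
side well [295.97298497 180.20611511] tip for pos [294.20660143 138.96586455]
```

View pics/g2.png

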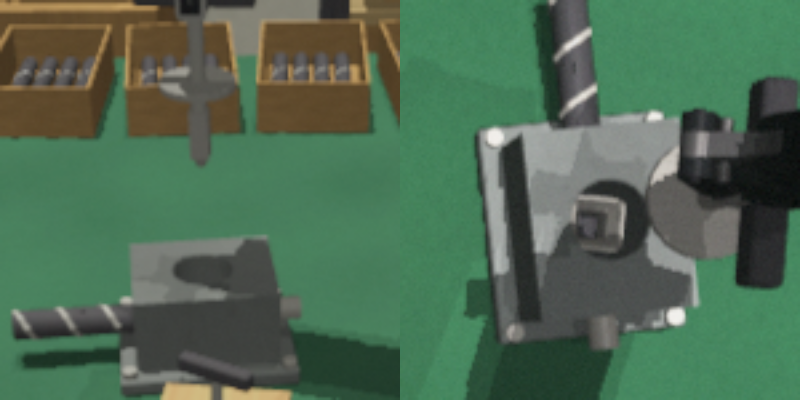

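Run:
```python
from h import *
t=cam("top");s=cam("side");f=8
cv2.imwrite("pics/g3.png",np.hstack([cv2.resize(t["pixels"][170:240,460:510],(400,560),interpolation=cv2.INTER_CUBIC),cv2.resize(s["pixels"][90:160,270:320],(400,560),interpolation=cv2.INTER_CUBIC)])[:,:,::-1])
print(at_z(t,(486.2,204.2),.245), at_z(t,(510,198.8),.31))
for z in(.175,.2):print("side",proj(s,(.4836,-.151,z)),proj(s,(.4886,-.151,z)))
print("top collar proj",proj(t,(.4836,-.151,.245)))
```

```text
[ 0.48111879 -0.15234631  0.245     ] [ 0.48115412 -0.15521666  0.31      ]
side [294.30010746 141.14897611] [291.93547703 141.19231791]
side [293.82670604 130.0963408 ] [291.42492087 130.13958392]
top collar proj [485.12593199 202.31612561]
```

View pics/g3.png

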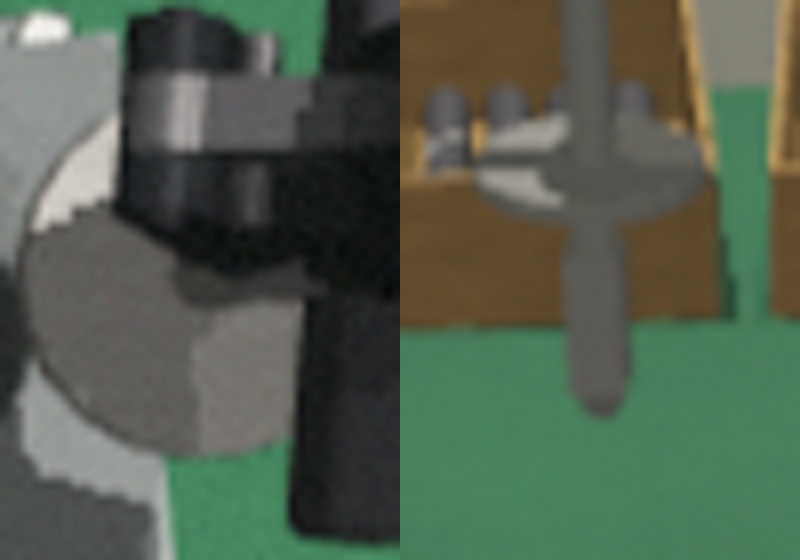

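```bash
python3 -m creep '[[-0.15,0.02,2,0,0,0,0],[0,0,3,0,0,0,0],[0,0,3,0,0,0,0],[0,0,2,0,0,0,0],[0,0,1,0,0,0,0],[0,0,0,0,0,0,0],[0,0,0,0,0,0,0]]'
python3 -m creep '[[0,0,1,0,0,0,0],[0,0,0.5,0,0,0,0],[0,0,0.5,0,0,0,0],[0,0,0,0,0,0,0]]'
python3 -c "
from h import *
go(WELL,84.4)"
```

```text
time: 6.7
tool_pos: [0.4851, -0.1516, 0.1862]
tool_rot: [0.049, 0.999, -0.0, 0.001]
wrist_force: [0.2, -0.7, -3.0]
finger_gap: 0.171
finger_force: 78.5
time: 7.1
tool_pos: [0.4839, -0.1512, 0.1646]
tool_rot: [0.049, 0.999, 0.0, -0.001]
wrist_force: [-0.4, -0.2, -3.9]
finger_gap: 0.172
finger_force: 78.7
pos [ 0.4839 -0.1512  0.1646] yang 84.37 tilt [-0.001  0.    -1.   ] j7 1.87 F [-0.4 -0.2 -3.9] T [-0.02  0.03  0.05] gap 0.172
shift cm [0.03 0.02 0.  ] turn tool z -0.03
```

```bash
python3 -m creep '[[0,0,0.5,0,0,0,0],[0,0,0.5,0,0,0,0],[0,0,0,0,0,0,0],[0,0,0,0,0,0,0]]'
python3 -m creep '[[0,0,0.4,0,0,0,0],[0,0,0.4,0,0,0,0],[0,0,0,0,0,0,0],[0,0,0,0,0,0,0]]'
```

```text
time: 7.5
tool_pos: [0.4843, -0.1514, 0.1552]
tool_rot: [0.049, 0.999, -0.0, -0.0]
wrist_force: [-0.3, -0.1, -2.8]
finger_gap: 0.174
finger_force: 78.7
time: 7.9
tool_pos: [0.4843, -0.1514, 0.1472]
tool_rot: [0.049, 0.999, -0.0, -0.0]
wrist_force: [0.1, -0.5, -3.4]
finger_gap: 0.171
finger_force: 78.7
```

Tip about 52 mm down with no contact force; about 12 mm to go.

```bash
python3 -m creep '[[0,0,0.4,0,0,0,0],[0,0,0.4,0,0,0,0],[0,0,0.2,0,0,0,0],[0,0,0,0,0,0,0],[0,0,0,0,0,0,0]]'
python3 -m creep '[[0,0,0.1,0,0,0,0],[0,0,0.1,0,0,0,0],[0,0,0,0,0,0,0],[0,0,0,0,0,0,0]]'
```

```text
time: 8.4
tool_pos: [0.4844, -0.1514, 0.1372]
tool_rot: [0.049, 0.999, -0.0, -0.0]
wrist_force: [0.8, -0.8, -3.5]
finger_gap: 0.169
finger_force: 78.7
time: 8.8
tool_pos: [0.4846, -0.1514, 0.1356]
tool_rot: [0.049, 0.999, 0.0, 0.0]
wrist_force: [-0.7, 0.8, 1.9]
finger_gap: 0.17
finger_force: 79.1
```

```bash
python3 -m creep '[[0,0,0,0,0,5,0],[0,0,0,0,0,5,0],[0,0,0,0,0,5,0],[0,0,0,0,0,5,0],[0,0,0,0,0,5,0],[0,0,0,0,0,5,0]]'
python3 -c "
from h import *
go(WELL,84.4)"
python3 -m creep '[[0,0,0,0,0,5,0],[0,0,0,0,0,5,0],[0,0,0,0,0,5,0],[0,0,0,0,0,4,0],[0,0,0,0,0,3,0],[0,0,0,0,0,0,0]]'
python3 -c "
from h import *
go(WELL,84.4)"
```

```text
time: 9.4
tool_pos: [0.4846, -0.1518, 0.1356]
tool_rot: [0.307, 0.952, -0.0, 0.0]
wrist_force: [-0.5, -1.5, -0.0]
finger_gap: 0.171
finger_force: 79.1
pos [ 0.4846 -0.1518  0.1356] yang 54.18 tilt [ 0.001 -0.001 -1.   ] j7 1.46 F [-0.5 -1.5 -0. ] T [-0.22  0.18  0.15] gap 0.171
shift cm [ 0.13  0.01 -0.  ] turn tool z -30.22
time: 10.0
tool_pos: [0.4845, -0.152, 0.1356]
tool_rot: [0.482, 0.876, -0.0, 0.0]
wrist_force: [-1.1, -1.1, 2.0]
finger_gap: 0.169
finger_force: 79.4
pos [ 0.4845 -0.152   0.1356] yang 32.34 tilt [ 0.    -0.001 -1.   ] j7 1.14 F [-1.1 -1.1  2. ] T [-0.46  0.4   0.06] gap 0.169
shift cm [ 0.14 -0.02 -0.  ] turn tool z -52.06
```

```bash
for i in 1; do python3 -m creep '[[0,0,0,0,0,3,0],[0,0,0,0,0,3,0],[0,0,0,0,0,3,0],[0,0,0,0,0,3,0],[0,0,0,0,0,0,0]]' >/dev/null; python3 -c "
from h import *
go(WELL,84.4)"; python3 -m creep '[[0,0,0,0,0,2,0],[0,0,0,0,0,2,0],[0,0,0,0,0,0,0]]'>/dev/null; python3 -c "
from h import *
go(WELL,84.4)"; done
```

```text
pos [ 0.4843 -0.1521  0.1356] yang 20.4 tilt [ 0.    -0.001 -1.   ] j7 0.97 F [-2.7 -1.8  3.7] T [-0.55  0.62  0.07] gap 0.169
shift cm [ 0.12 -0.03 -0.  ] turn tool z -64.0
pos [ 0.4843 -0.1519  0.1356] yang 16.33 tilt [ 0.    -0.001 -1.   ] j7 0.92 F [-3.2 -2.4  5.7] T [-0.63  0.81  0.09] gap 0.174
shift cm [ 0.11 -0.04 -0.  ] turn tool z -68.07
```

```bash
for i in 1; do python3 -m creep '[[0,0,0,0,0,2,0],[0,0,0,0,0,2,0],[0,0,0,0,0,0,0]]' >/dev/null; python3 -c "
from h import *
go(WELL,84.4)"; python3 -m creep '[[0,0,0,0,0,2,0],[0,0,0,0,0,2,0],[0,0,0,0,0,0,0]]'>/dev/null; python3 -c "
from h import *
go(WELL,84.4)"; done
```

```text
pos [ 0.4842 -0.1519  0.1356] yang 12.33 tilt [-0.    -0.001 -1.   ] j7 0.86 F [-3.5 -3.1  6.6] T [-0.53  0.79  0.17] gap 0.174
shift cm [ 0.11 -0.04 -0.  ] turn tool z -72.07
pos [ 0.4842 -0.1519  0.1356] yang 8.33 tilt [-0. -0. -1.] j7 0.8 F [-3.7 -2.1  6.2] T [-0.47  0.87  0.07] gap 0.172
shift cm [ 0.1  -0.04 -0.  ] turn tool z -76.07
```

```bash
for i in 1 2; do python3 -m creep '[[0,0,0,0,0,1.5,0],[0,0,0,0,0,1.5,0],[0,0,0,0,0,0,0]]' >/dev/null; python3 -c "
from h import *
go(WELL,84.4)"; done
python3 - <<'E'
from h import *
a=cam("side");t=cam("top")
cv2.imwrite("pics/g4.png",np.hstack([cv2.resize(a["pixels"][100:240,230:370],(400,400)),cv2.resize(t["pixels"][130:280,370:520],(400,400))])[:,:,::-1])
E
```

```text
pos [ 0.4842 -0.1519  0.1356] yang 5.36 tilt [-0. -0. -1.] j7 0.76 F [-4.2 -1.5  7.2] T [-0.54  0.89  0.26] gap 0.17
shift cm [ 0.1  -0.05 -0.  ] turn tool z -79.04
pos [ 0.4842 -0.1519  0.1356] yang 2.39 tilt [-0.    -0.001 -1.   ] j7 0.72 F [-3.4 -2.7  7. ] T [-0.53  1.02  0.35] gap 0.172
shift cm [ 0.09 -0.05 -0.  ] turn tool z -82.01
```

View pics/g4.png

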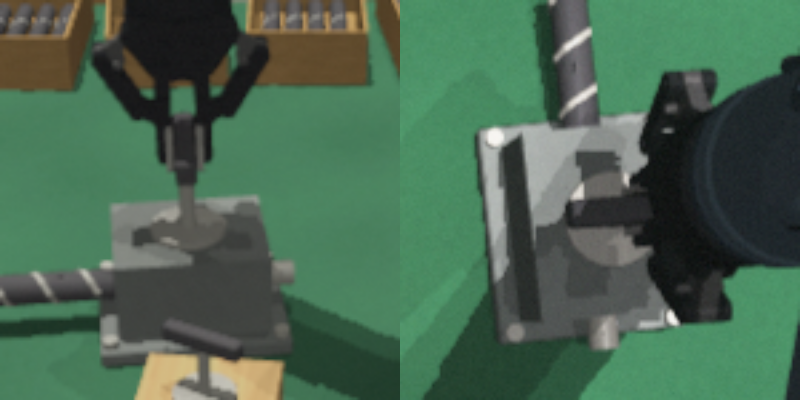

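```bash
for i in 1 2; do python3 -m creep '[[0,0,0,0,0,1.5,0],[0,0,0,0,0,1.5,0],[0,0,0,0,0,0,0]]' >/dev/null; python3 -c "
from h import *
go(WELL,84.4)"; done
```

```text
pos [ 0.4841 -0.1519  0.1356] yang -0.6 tilt [-0. -0. -1.] j7 0.68 F [-4.1 -2.1  7.5] T [-0.55  1.02  0.44] gap 0.171
shift cm [ 0.09 -0.05 -0.  ] turn tool z -85.0
pos [ 0.4841 -0.1518  0.1356] yang -3.59 tilt [-0. -0. -1.] j7 0.64 F [-4.3 -1.3  7.7] T [-0.48  1.    0.42] gap 0.172
shift cm [ 0.08 -0.05 -0.  ] turn tool z -87.99
```

```bash
python3 -m creep '[[0,0,0,0,0,0,0],[0,0,0,0,0,2,0],[0,0,0,0,0,2,0],[0,0,0,0,0,0,0]]' 120 >/dev/null; python3 -c "
from h import *
go(WELL,84.4)";python3 -m creep '[[0,0,0,0,0,2,0],[0,0,0,0,0,2,0],[0,0,0,0,0,0,0]]' >/dev/null
python3 - <<'E'
from h import *
go(WELL,84.4)
a=cam("side");t=cam("top")
cv2.imwrite("pics/g5.png",np.hstack([cv2.resize(a["pixels"][130:200,265:335],(400,400)),cv2.resize(t["pixels"][190:230,420:480],(400,267),interpolation=cv2.INTER_CUBIC).repeat(2,0)[:0] if 0 else cv2.resize(t["pixels"][180:250,420:490],(400,400),interpolation=cv2.INTER_CUBIC)])[:,:,::-1])
E
```

```text
pos [ 0.4841 -0.1518  0.1357] yang -7.61 tilt [-0. -0. -1.] j7 0.58 F [-4.  -2.6  9. ] T [-0.44  1.13  0.35] gap 0.163
shift cm [ 0.08 -0.06 -0.  ] turn tool z -92.01
pos [ 0.484  -0.1518  0.1357] yang -11.62 tilt [-0.001 -0.    -1.   ] j7 0.52 F [-3.7 -1.1  9.8] T [-0.37  1.13  0.37] gap 0.168
shift cm [ 0.07 -0.06  0.  ] turn tool z -96.02
```

View pics/g5.png

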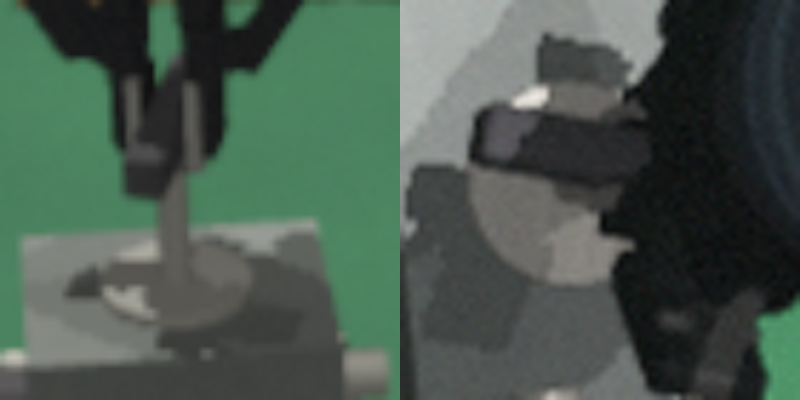

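```bash
for i in 1 2; do python3 -m creep '[[0,0,0,0,0,3,0],[0,0,0,0,0,3,0],[0,0,0,0,0,0,0]]' >/dev/null
python3 - <<'E'
from h import *
go(WELL,84.4)
E
done
```

```text
pos [ 0.484  -0.1518  0.1357] yang -17.67 tilt [-0.001 -0.    -1.   ] j7 0.44 F [-4.5 -0.7 10. ] T [-0.31  1.25  0.13] gap 0.164
shift cm [ 0.06 -0.06  0.  ] turn tool z -102.07
pos [ 0.484  -0.1518  0.1357] yang -23.7 tilt [-0.001  0.    -1.   ] j7 0.36 F [-5.7 -0.3 11.1] T [-0.32  1.27  0.06] gap 0.166
shift cm [ 0.06 -0.06  0.  ] turn tool z -108.1
```

```bash
cat >> h.py <<'E'
def barang(pr=False):
    t=cam("top");g=cv2.GaussianBlur(cv2.cvtColor(t["pixels"],cv2.COLOR_RGB2GRAY),(3,3),0)
    if pr: print("\n".join(" ".join("%3d"%v for v in r) for r in g[190:226,428:466:1]))
    return t,g
E
python3 -c "
from h import *
barang(True)"
```

```text
173 172 167 157 149 146 146 146 146 147 148 147 146 144 143 144 145 144 143 144 144 141 122  93  76  71  70  76  81  84  89  94  99 109 123 124  97  54
172 167 159 151 148 147 147 146 145 143 141 140 140 140 141 144 145 144 144 143 143 140 118  83  67  68  71  77  81  83  83  82  83  88  93  89  65  35
167 159 151 148 148 148 147 142 132 119 113 115 117 122 130 138 142 144 144 143 144 140 116  82  67  68  73  79  81  82  82  81  82  82  81  70  46  26
159 152 148 148 148 148 143 127 101  82  80  87  91  96 108 120 129 137 142 147 151 143 113  82  71  72  76  80  81  81  81  81  82  82  78  61  36  22
152 149 148 148 148 146 131  97  67  61  69  78  81  84  90  97 106 117 133 154 168 155 116  90  83  83  82  82  82  82  82  82  81  77  67  48  29  21
148 148 148 148 148 143 115  70  50  60  74  81  83  83  84  85  88  94 110 136 159 150 117  99  98  96  93  91  89  88  86  84  78  66  49  33  24  21
147 148 149 149 146 136 100  57  50  68  81  84  85  85  84  84  84  84  87  96 106 106  96  93  98 100 100 100  99  98  95  88  74  57  41  29  23  20
148 148 149 149 144 124  83  53  57 
[... 3671 characters left out ...]
 119 119 122 126 129 131 134 135 133 127 113  80  42  24  22  22  22  24  25  26  25  25  23
 71  71  70  69  70  70  74  86  98 105 107 109 111 117 125 128 128 129 130 132 133 135 134 131 122  99  64  33  22  23  22  23  24  25  26  25  25  24
 70  71  70  69  69  69  71  76  86  98 105 108 111 115 124 131 132 131 131 132 134 135 133 129 110  74  40  24  21  22  23  23  24  25  25  25  25  24
 70  70  71  69  69  70  70  71  76  88 100 106 109 111 118 127 131 131 131 133 134 133 132 127 100  55  27  21  20  21  22  23  24  25  25  25  25  25
 69  70  70  70  69  69  69  69  71  78  89  99 105 108 114 124 129 131 132 134 135 133 131 125  94  46  22  21  21  21  22  24  26  26  26  26  25  24
```

```bash
cat > q.py <<'E'
from h import *
s=env.read_state();M=R.from_quat(s["tool_rot"]).as_matrix()
print(round(s["time"],1),"yang",round(np.degrees(np.arctan2(M[1,1],M[0,1])),1),"z",round(s["tool_pos"][2],4),"F",np.round(s["wrist_force"],1),"T",np.round(s["wrist_torque"],2))
E
python3 -m creep '[[0,0,-0.05,0,0,4,0],[0,0,0,0,0,4,0],[0,0,0,0,0,0,0]]' >/dev/null; python3 q.py
python3 -m creep '[[0,0,0,0,0,4,0],[0,0,0,0,0,4,0],[0,0,0,0,0,0,0]]' >/dev/null; python3 q.py
python3 -m creep '[[0,0,0,0,0,4,0],[0,0,0,0,0,4,0],[0,0,0,0,0,0,0]]' >/dev/null; python3 q.py
python3 -m creep '[[0,0,0,0,0,4,0],[0,0,0,0,0,4,0],[0,0,0,0,0,0,0]]' >/dev/null; python3 q.py
```

```text
14.4 yang -31.7 z 0.1358 F [-3.3 -2.2  4.6] T [-0.38  0.89 -0.11]
14.8 yang -39.7 z 0.1358 F [-2.9 -0.7  4.9] T [-0.21  0.88  0.02]
15.1 yang -47.7 z 0.1357 F [-3.2  0.7  6.1] T [ 0.15  0.88 -0.01]
15.3 yang -55.7 z 0.1357 F [-3.4  1.9  5.8] T [0.44 0.64 0.01]
```

```bash
for i in 1 2 3; do python3 -m creep '[[0,0,0,0,0,3,0],[0,0,0,0,0,3,0],[0,0,0,0,0,0,0]]' >/dev/null; python3 q.py; done;
for i in 1 2 3; do python3 -m creep '[[0,0,0,0,0,2,0],[0,0,0,0,0,1,0],[0,0,0,0,0,0,0]]' >/dev/null; python3 q.py; done
```

```text
15.7 yang -61.6 z 0.1357 F [-3.   1.2  6.3] T [ 0.52  0.79 -0.  ]
15.9 yang -67.6 z 0.1358 F [-4.2  0.9  8.2] T [0.49 1.   0.08]
16.2 yang -73.6 z 0.1358 F [-4.2  1.1  7.3] T [0.28 1.1  0.07]
16.6 yang -76.6 z 0.1358 F [-4.5  0.7  8.1] T [0.14 1.13 0.15]
16.9 yang -79.6 z 0.1358 F [-4.5  0.6  8.7] T [0.1  1.14 0.15]
17.1 yang -82.6 z 0.1358 F [-5.9  0.4  7.2] T [0.08 1.12 0.24]
```

```bash
for i in 1 2; do python3 -m creep '[[0,0,0,0,0,1.5,0],[0,0,0,0,0,1.5,0],[0,0,0,0,0,0,0]]' >/dev/null; python3 q.py; done; python3 -m creep '[[0,0,0,0,0,0,0],[0,0,0,0,0,0,0],[0,0,0,0,0,0,0]]' >/dev/null; python3 q.py
```

```text
17.4 yang -85.6 z 0.1358 F [-3.5 -0.5  8. ] T [0.08 1.19 0.3 ]
17.8 yang -88.6 z 0.1358 F [-5.2  0.4  8.6] T [0.08 1.24 0.4 ]
18.1 yang -88.5 z 0.1358 F [-4.9 -0.7  8.1] T [0.06 1.15 0.34]
```

```bash
python3 -m creep '[[0,0,0,0,0,-5,0],[0,0,0,0,0,-5,0],[0,0,0,0,0,-4,0],[0,0,0,0,0,0,0]]' 30 >/dev/null; python3 q.py
python3 -m creep '[[0,0,0,0,0,0,1],[0,0,0,0,0,0,1],[0,0,0,0,0,0,1],[0,0,0,0,0,0,1],[0,0,0,0,0,0,1],[0,0,0,0,0,0,1],[0,0,0,0,0,0,1],[0,0,0,0,0,0,1]]'
python3 -m creep '[[0,0,-1,0,0,0,1],[0,0,-2,0,0,0,1],[0,0,-3,0,0,0,1],[0,0,-4,0,0,0,1],[0,0,-4,0,0,0,1],[0,0,0,0,0,0,1]]'; python3 q.py
```

```text
18.4 yang -74.6 z 0.1358 F [-2.7 -1.1  4.5] T [-0.24  0.88  0.05]
time: 19.25
tool_pos: [0.4844, -0.1514, 0.1358]
tool_rot: [0.991, 0.134, 0.0, 0.0]
wrist_force: [0.3, -0.1, 0.4]
finger_gap: 0.999
finger_force: 0.0
time: 19.85
tool_pos: [0.4867, -0.1534, 0.281]
tool_rot: [0.991, 0.133, 0.004, 0.001]
wrist_force: [0.2, 0.2, -0.1]
finger_gap: 0.998
finger_force: 0.0
19.9 yang -74.7 z 0.281 F [ 0.2  0.2 -0.1] T [-0.01 -0.02  0.01]
```

```bash
python3 -m creep '[[0,4,0,0,0,0,1],[0,4,0,0,0,0,1],[0,4,0,0,0,0,1],[0,3,0,0,0,0,1],[0,0,0,0,0,0,1],[0,0,0,0,0,0,1]]' >/dev/null
python3 - <<'E'
from h import *
a=cam("side");t=cam("top")
cv2.imwrite("pics/g6.png",np.hstack([cv2.resize(a["pixels"][120:240,240:360],(400,400)),cv2.resize(t["pixels"][150:270,380:500],(400,400))])[:,:,::-1])
print("collar c expected top",proj(t,(*WELL,.086)),"bar",proj(t,(*WELL,.161)),"side bar",proj(a,(*WELL,.161)),"collar",proj(a,(*WELL,.086)))
E
```

```text
collar c expected top [449.25579214 211.74389228] bar [463.99826831 207.86911995] side bar [294.55887552 147.1905064 ] collar [295.87283949 177.86799063]
```

View pics/g6.png

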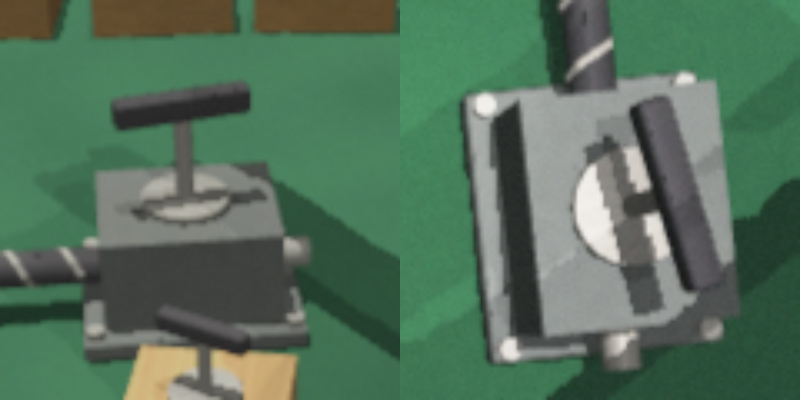

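The key stands upright in the well with its collar flat on the block. In the top view its collar (449,212) and bar (464,208) sit where predicted. The small key is still in the rack.

```bash
python3 -c "
from cell import env
print(env.close_job())"
```

```text
the job is handed in; nothing more can be done
None
```

I handed the job in with the larger key released and upright in the screw, its collar on the block and the small key still in the rack; I believe the screw is at its stop, judging by wrist torque, because I turned too far the first time, so the key seems to have slipped a quarter turn in the socket, and I turned it up to the stop again.

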